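# Clamp the tube block on the shaker

## Robot

A 6-joint arm with a two-finger parallel gripper is mounted at the origin on the work surface. World frame = base frame: x ahead of the robot, y to its left, z up, the work surface at z = 0. Lengths are in m, angles in rad, forces in N, time in s.
With the tool pointing down it reaches from about 0.35 to 0.975 m from the base axis. Payload 4.9 kg.
Tool frame: the origin (TCP) lies at the very end of the fingers, on their centre line; the grasp point (between the pads) lies 19 mm behind it; x points along the fingers, y is the direction in which the jaws open and shut, and the axes are right-handed (so a half turn about x gives the same grasp; the last joint's range is limited). The gripper opens to 85 mm and grips with 20 to 120 N. Pads are 22 mm wide; open, the fingers measure 114 mm over their backs; the gripper's body (76 mm by 85 mm) begins 54 mm behind the grasp point. The pads swing forward as they close: fully open they stand 13 mm farther back than shut.
Start: joints at [1.019, 0.053, 1.613, -0, 1.476, -0.119], TCP at [0.262, 0.567, 0.199] pointing down, gripper open.
Joint ranges: [-3.01, 3.01], [-1.01, 2.22], [0.06, 2.58], [-1.02, 4.17], [0.09, 2.62], [-3.14, 3.14]. Speed limits (rad/s): [2.57, 2.57, 3.14, 3.14, 3.14, 3.14].

## Interface

Orientations are given as a unit quaternion [w, x, y, z].
In Python, from plant import manip gives the robot as it stands.
- The arm moves only by the tool play_rows, never from a script. Its argument "plan" is a list of rows, each a list of 5 numbers: the shift along the tool's x, y, z in mm, then the turn about the tool's x in rad, then the closure, from -1 (fully open) to 1 (shut). A call has 1 to 8 rows; each row is the pose to reach, as a shift and turn from the pose commanded when the call began, along the tool's axes at that moment; what a row does not reach only later rows make up. A row lasts 1/8 s, in which the tool goes at most 62.5 mm and 10.7 degrees, less where a joint would pass 70% of its speed; a pose out of reach is approached as far as the arm can. A call with a gripper value outside its range is refused whole. The fingers move at their own pace and stop on an object; the grip force is fixed at half the most. Time passes only in rows, so rows that repeat a pose let the fingers close. It gives the time, the measured TCP pose, the force and the opening at its end, in the units of the state.
- manip.state(): the state, without advancing time (a new reading comes with each control period).
- manip.grab_frame(name): name is "scene" or "top" or "wrist"; returns a dict with "img" (420x560x3 uint8, red, green, blue), "range_z" (420x560 float32, m along the optical axis (not along the pixel's ray), 0 where there is no reading), "fx", "fy", "cx", "cy" (pixels), "origin" and "rotation" of the camera in the world. Camera axes: x right, y up, looking along -z (the intrinsics and any distortion apply to the point x, -y, -z); pixel columns grow to the right and rows downward; lengths in m; the calibration is good to about 2 mm. A picture is of the moment at which its call begins.
- manip.job_done(): hands the job in, once; it reports no verdict.
The state is a dict: "time": time; "joint_pos": joint angles; "joint_vel": joint speeds; "joint_efforts": joint torques, N m; "tool_pos": TCP position; "tool_rot": TCP orientation; "contact_force": force on the tool from outside, world axes, zero at the start; "ft_torque": the same for the moment, N m; "gripper_width": opening from 0.0 (shut) to 1.0 (fully open).
Only numpy, scipy, OpenCV 4.12 (cv2) and the standard library are available. Lean on these libraries where they do the work, as an engineer would, in place of code of your own. Each camera call takes 0.05 s, during which the arm holds its last target. There are 200 camera calls.

## Task

Slide the aluminium tube block along the shaker platform fully home between the two rails, its bare end against the back stop, then tighten the knurled thumbscrew (clockwise) until its foot is seated firmly on the block. Stop when you feel the resistance rise clearly - finger-tight, not forced - then let go, and leave the other things where they stand.

Things in the scene. Friction and masses are not known exactly. Their poses are not given: they have to be found in the camera images.
- shaker: Fixed low shaker: white base, aluminium platform 280 x 240 mm, top 55 mm above the table. Origin on the table under its centre; +x is the way the block is pushed home. On the platform two rails 16 mm high, inner faces at y = +-32.5 mm (2.5 mm play each side of the block), straight from x = 28 to 70 mm, mouths flaring outward before that from x = 8 mm; a back stop 16 mm high.
- pocket (a point): Foot of the back stop's front face, midway between the rails (x = 70 mm, y = 0 of the shaker), at platform height: the block's bare end comes here. Axes as the shaker's.
- block: Loose aluminium tube block of about 0.6 kg, 100 (x) x 60 (y) x 32 (z) mm, origin under its centre, +x towards its bare end. Six capped tubes fixed in it stand 20 mm above its top between x = -40 and -4 mm; the rest of the top is bare. It starts before the rails, 40 to 65 mm short of home, a little turned and off line. Gripped across its 60 mm width at x = -25 mm the fingers clear the rails.
- block_end (a point): Middle of the lower edge of the block's bare end face (x = +50 mm, z = 0 of the block): home it is at pocket.
- clamp: Fixed dark steel clamp: column 30 x 36 mm behind the back stop, 26 mm wide arm reaching forward over the pocket; its height differs by a few mm between starts. Origin about at platform height on the screw's axis (x = 52 mm, y = 0 of the shaker). The arm's top face is 56 mm above this origin.
- thumbscrew: Steel thumbscrew, axis upright through the clamp's arm: knurled head 30 mm in diameter, 26 mm high, above the arm (12 mm clear of it at the start); flat foot 22 mm in diameter below. Origin on the axis; head from 68 to 94 mm above it, the foot's underside 34 to 36.5 mm above it (locked at a different depth each time). Starts fully raised, foot 2 to 6.5 mm above the height of the block's top.
- screw_head (a point): Centre of the head's top face. Clockwise seen from above, head and foot sink together, 12 mm a turn (1.9 mm a radian). A stiff thread: about 0.25 N m turns it all the way down. Once the foot meets the block the torque rises by some 0.05 N m per 0.1 rad; 0.15 to 0.25 N m above the free run, felt while turning (it fades at rest), is finger-tight, 0.4 too much. It stays where it is left.
- vial: Small glass vial, 22 mm diameter, 42 mm high, on a front corner of the platform; bystander, origin under its centre.
- small_jar: Small amber jar, 26 mm diameter, 35 mm high, on the other front corner of the platform; bystander, origin under its centre.
- media_bottle: Bottle with a blue cap, 80 mm diameter, 150 mm high; bystander, origin under its centre.
- tip_box: Pipette tip box 120 x 85 x 54 mm with a red tray; bystander, origin under its centre.
- pipette: White pipette lying flat, 250 mm long; bystander, origin under it near its middle.
- beaker: Glass beaker, 70 mm diameter, 90 mm high; bystander, origin under its centre.
Mind the look-alikes: they are no part of the job. Leave any orange look-alike of the block alone.

How it is judged:
By the outcome, as a careful person would: the job done as asked, in the order asked, and still so for the second after the job is handed in, with the robot touching nothing.
It also fails if it takes over 64 s, if anything falls off the work surface, if the arm or the gripper's body presses on something with over 40 N, if the wrist force passes 120 N, or if a joint passes its speed limit or range.

## Working session

There is one attempt and no reset: what is moved stays moved. The work goes in short steps, Python scripts to look and compute and a tool call to move; the robot and the scene stay as the last step left them, time stands still between calls to the robot, and variables do not carry over. Pictures are saved under pics/ and viewed, about 8 in all and at most 12, crops included, and the job is handed in when it is done.

Besides the shell and the picture viewer there is one more tool, called after ">>>" in YAML: its name, and indented under it one key for each argument. play_rows: Moves the arm, as the interface text tells. Its arguments: {"type":"object","properties":{"plan":{"type":"array"}},"required":["plan"]}

```bash
ls; mkdir -p pics; cat > h.py <<'E'
import numpy as np, cv2
from plant import manip
def grab(n,save=None):
    f=manip.grab_frame(n)
    if save: cv2.imwrite(f'pics/{save}.png',f['img'][:,:,::-1]); np.savez(f'{save}.npz',**{k:np.asarray(v) for k,v in f.items()})
    return f
def load(s): return dict(np.load(f'{s}.npz'))
def Rot(f):
    r=np.asarray(f['rotation'])
    if r.size==9: return r.reshape(3,3)
    w,x,y,z=r
    from scipy.spatial.transform import Rotation as R
    return R.from_quat([x,y,z,w]).as_matrix()
def ray(f,u,v):
    d=np.stack([(np.asarray(u,float)-f['cx'])/f['fx'],-(np.asarray(v,float)-f['cy'])/f['fy'],-np.ones_like(np.asarray(u,float))],-1)
    return d@Rot(f).T
def plane(f,u,v,z):
    d=ray(f,u,v); o=np.asarray(f['origin']); return o+d*((z-o[2])/d[...,2])[...,None]
def cloud(f):
    v,u=np.mgrid[:420,:560]; return np.asarray(f['origin'])+ray(f,u,v)*f['range_z'][...,None]
def proj(f,p):
    c=(np.asarray(p)-f['origin'])@Rot(f); return np.stack([f['cx']-f['fx']*c[...,0]/c[...,2],f['cy']+f['fy']*c[...,1]/c[...,2]],-1)
E
python3 - <<'E'
from h import *
print(manip.state())
for n in ['scene','top','wrist']:
    f=grab(n,n+'0'); print(n,[ (k,np.round(f[k],4).tolist()) for k in f if k not in('img','range_z')])
a=load('scene0')['img'];b=load('top0')['img']
E
```

```text
pics
{'time': 0.0, 'joint_pos': array([ 1.01895421e+00,  5.33602479e-02,  1.61429219e+00,  8.81978907e-06,
        1.47601986e+00, -1.18984337e-01]), 'joint_vel': array([1.48144628e-03, 4.74140161e-04, 8.94196762e-05, 3.23265316e-04,
       9.42630262e-04, 1.21168866e-03]), 'joint_efforts': array([ 2.39480774e-03, -3.93650222e+01, -3.70191729e+01,  7.90890749e-05,
        6.76621363e-03,  1.64208154e-05]), 'tool_pos': array([0.26178819, 0.56676643, 0.19756208]), 'tool_rot': array([ 0.69036498,  0.15115332,  0.69085488, -0.15253985]), 'contact_force': array([ 0.16020077,  0.23808312, -0.2097609 ]), 'ft_torque': array([-0.02629024,  0.0160777 ,  0.00018177]), 'gripper_width': 0.9974610013946508}
scene [('fx', 485.4283), ('fy', 485.4283), ('cx', 284.579), ('cy', 207.7102), ('origin', [1.1386, -0.6933, 0.9526]), ('rotation', [0.854, 0.3779, 0.1507, 0.3243])]
top [('fx', 441.5306), ('fy', 441.5306), ('cx', 276.4159), ('cy', 213.1693), ('origin', [0.2559, -0.0021, 1.2213]), ('rotation', [0.7087, 0.0842, -0.0819, -0.6957])]
wrist [('fx', 370.1785), ('fy', 370.1785), ('cx', 280.0867), ('cy', 214.1327), ('origin', [0.1967, 0.5981, 0.3731]), ('rotation', [0.834, -0.12, -0.0751, 0.5334])]
```

View pics/top0.png

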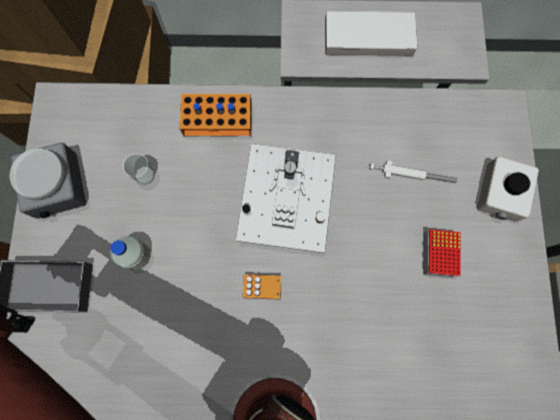

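View pics/scene0.png

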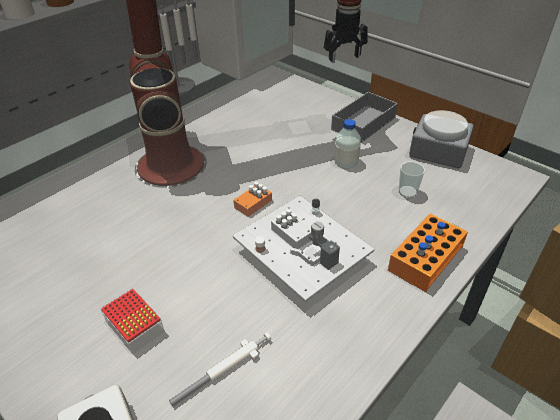

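Top view: the platform is at about (287,198). The aluminium block has six white-capped tubes at (285,215) and its bare end towards the clamp at (291,165). There are two orange look-alikes: a block at (262,286) and a rack at (216,115). Only the silver one on the platform fits the description. Next I'll measure and confirm in a crop.

```bash
python3 - <<'E'
from h import *
f=load('top0'); s=load('scene0')
for n,f in (('top',f),('scene',s)):
    P=cloud(f); m=(f['range_z']>0)&(abs(P[...,2]-.055)<.006)&(abs(P[...,0]-.6)<.35)&(abs(P[...,1])<.3)
    k,l,st,c=cv2.connectedComponentsWithStats(m.astype(np.uint8)); i=1+np.argmax(st[1:,4]); m=l==i
    q=P[m]; print(n,st[i],'z med',np.median(q[:,2]))
    r=cv2.minAreaRect((q[:,:2]*1000).astype(np.float32)); print(r)
    # platform colour outline
    # heights above
    for lo,hi in ((.068,.076),(.083,.092),(.1,.112),(.105,.116),(.13,.16)):
        mm=(f['range_z']>0)&(P[...,2]>lo)&(P[...,2]<hi)&(abs(P[...,:2]-np.array(r[0])/1000)<.11).all(-1)
        if mm.sum()>5:
            print(lo,hi,mm.sum(),np.round(P[mm].mean(0),4),np.round(np.median(P[mm][:,2]),4),[np.round(x,1) for x in cv2.minAreaRect((P[mm][:,:2]*1000).astype(np.float32))])
t=load('top0')['img'][135:265,220:350]; t=cv2.resize(t,(560,560),interpolation=cv2.INTER_CUBIC)
cv2.imwrite('pics/topcrop.png',t[:,:,::-1])
E
```

```text
top [ 236  144  100  109 6932] z med 0.055222350012242294
((583.7360229492188, -22.234710693359375), (240.49508666992188, 281.1622619628906), 83.25598907470703)
0.068 0.076 185 [ 0.617  -0.024   0.0715] 0.0713 [array([576. ,  -6.6]), array([174. , 194.2]), np.float64(12.2)]
0.083 0.092 726 [ 0.547  -0.0271  0.0876] 0.0877 [array([552.4, -39.6]), array([174.7, 189.2]), np.float64(53.4)]
0.1 0.112 212 [ 0.5777 -0.0223  0.108 ] 0.1081 [array([605.3,  14.5]), array([126.2, 186. ]), np.float64(82.6)]
0.105 0.116 278 [ 0.6137 -0.0262  0.1104] 0.1106 [array([601. , -24.3]), array([ 44.9, 188. ]), np.float64(83.6)]
0.13 0.16 130 [ 0.6327 -0.0279  0.1487] 0.1502 [array([634.3, -27.6]), array([29.6, 28.3]), np.float64(2.5)]
scene [ 233  196  141  105 5282] z med 0.05353057965119129
((583.26904296875, -24.520095825195312), (244.4854278564453, 283.1309509277344), 83.06375885009766)
0.068 0.076 217 [ 0.5969 -0.0502  0.0712] 0.0708 [array([574. ,  -5.3]), array([200.8, 185.7]), np.float64(22.4)]
0.083 0.092 590 [ 0.5581 -0.0354  0.0863] 0.0863 [array([568.7,  -3.4]), array([199.7, 192.4]), np.float64(23.2)]
0.1 0.112 370 [ 0.6145 -0.0322  0.1075] 0.1081 [array([599.9, -30.7]), array([ 49.1, 191.8]), np.float64(80.8)]
0.105 0.116 332 [ 0.6377 -0.0342  0.1097] 0.11 [array([600.7, -26.5]), array([ 45.6, 188.2]), np.float64(84.8)]
0.13 0.16 160 [ 0.6379 -0.0346  0.1447] 0.1472 [array([635. , -31.5]), array([29.7, 31.4]), np.float64(63.9)]
```

View pics/topcrop.png

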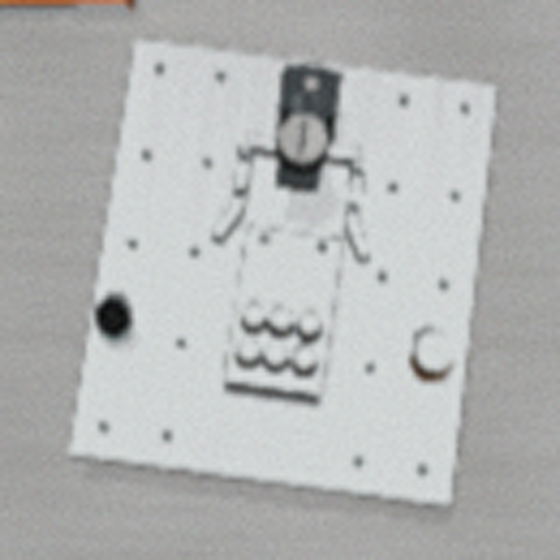

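The crop confirms it: the silver block sits at crop (275,310) with its six white caps at the rear. The clamp and knurled head are at (302,140), the jar at (113,315) and the vial at (432,350). Next I'll work out the block's pose and the first move.

```bash
cat >> h.py <<'E'
from scipy.spatial.transform import Rotation as R
def tool():
    s=manip.state(); w,x,y,z=s['tool_rot']; return s,np.array(s['tool_pos']),R.from_quat([x,y,z,w]).as_matrix()
def togo(p,yaw):
    "shift mm in tool axes and turn so tool y is along world heading yaw (mod pi)"
    s,t,M=tool(); d=M.T@(np.asarray(p)-t)*1000
    cur=np.arctan2(M[1,1],M[0,1]); dy=(yaw-cur+np.pi/2)%np.pi-np.pi/2
    print('tcp',np.round(t,4),'tool x',np.round(M[:,0],3),'tool y heading deg',round(np.degrees(cur),1),'shift mm',np.round(d,1),'turn rad',round(-dy,3),'j6',round(s['joint_pos'][5],3))
C=np.array([.5836,-.0232]); YAW=np.radians(-6.8)
def S(x,y,z=0): # shaker mm -> world
    c,s=np.cos(YAW),np.sin(YAW); return np.r_[C+np.array([c*x-s*y,s*x+c*y])/1000,z]
def toS(p):
    c,s=np.cos(YAW),np.sin(YAW); d=(np.asarray(p)[...,:2]-C)*1000; return np.stack([c*d[...,0]+s*d[...,1],-s*d[...,0]+c*d[...,1]],-1)
E
python3 - <<'E'
from h import *
for n in('top0','scene0'):
    f=load(n);P=cloud(f);q=toS(P)
    m=(f['range_z']>0)&(P[...,2]>.08)&(P[...,2]<.115)&(abs(q[...,1])<50)&(q[...,0]>-110)&(q[...,0]<25)
    k,l,st,c=cv2.connectedComponentsWithStats(m.astype(np.uint8)); m=l==1+np.argmax(st[1:,4])
    r=cv2.minAreaRect(q[m].astype(np.float32)); print(n,m.sum(),r,'caps z',np.percentile(P[m][:,2],[50,98]))
    t=m&(P[...,2]>.103); print('tubes',q[t].mean(0) if t.any() else None)
    b=m&(abs(P[...,2]-.0875)<.003); print('top z',np.median(P[b][:,2]), 'x range',np.percentile(q[b][:,0],[1,99]))
p=S(-55,0,.22); togo(p,YAW+np.pi/2)
f=load('wrist0'); s,t,M=tool(); print('cam offset tool',M.T@(f['origin']-t), 'view dir tool',M.T@(-Rot(f)[:,2]),'up',M.T@Rot(f)[:,1])
E
```

```text
top0 833 ((-38.056312561035156, -0.6642284393310547), (59.5438346862793, 100.57304382324219), 89.37440490722656) caps z [0.0879974  0.10935623]
tubes [-60.40378953  -0.1174665 ]
top z 0.08746310946153213 x range [-87.00973461  11.39134819]
scene0 720 ((-37.74854278564453, -2.790346145629883), (102.4862289428711, 62.90922164916992), 0.43842050433158875) caps z [0.08646195 0.10696221]
tubes [-58.80610003  -4.43624569]
top z 0.08642845905717944 x range [-83.8694854   12.31608475]
tcp [0.2618 0.5669 0.1978] tool x [-0.001 -0.001 -1.   ] tool y heading deg 65.2 shift mm [ -21.6 -417.8  487.3] turn rad -0.314 j6 -0.119
cam offset tool [-0.17523794  0.00068156 -0.07226258] view dir tool [ 0.95987338 -0.00121669  0.28043112] up [ 2.80431447e-01  9.95280283e-05 -9.59874051e-01]
```

>>> play_rows:
  plan:
    - [-22,-46,54,-0.04,-1]
    - [-22,-93,108,-0.08,-1]
    - [-22,-139,162,-0.12,-1]
    - [-22,-186,217,-0.16,-1]
    - [-22,-232,271,-0.2,-1]
    - [-22,-278,325,-0.24,-1]
    - [-22,-325,379,-0.28,-1]
    - [-22,-371,433,-0.314,-1]

```text
time: 1.15
tool_pos: [0.4695, 0.1135, 0.2207]
tool_rot: [0.706, 0.042, 0.706, -0.041]
contact_force: [0.5, 0.3, -0.6]
gripper_width: 1.002
```

```bash
python3 - <<'E'
from h import *
togo(S(-65,0,.22),YAW+np.pi/2); print(manip.state()['time'])
E
```

```text
tcp [0.4695 0.1135 0.2207] tool x [ 0.  0. -1.] tool y heading deg 83.3 shift mm [   0.7 -122.3   64.3] turn rad 0.001 j6 -1.37
1.15
```

>>> play_rows:
  plan:
    - [0,-61,27,0,-1]
    - [0,-61,27,0,-1]
    - [0,-61,27,0,-1]

```text
time: 1.52
tool_pos: [0.4885, 0.0516, 0.2204]
tool_rot: [0.706, 0.042, 0.706, -0.042]
contact_force: [0.2, 0.1, 0.4]
gripper_width: 1.001
```

```bash
python3 - <<'E'
from h import *
togo(S(-65,0,.22),YAW+np.pi/2); print(manip.state()['time'])
f=grab('wrist','wrist1')
f2=cv2.resize(f['img'],(784,588)); cv2.imwrite('pics/wrist1b.png',f2[:,:,::-1])
P=cloud(f);q=toS(P)
m=(f['range_z']>0)&(P[...,2]>.08)&(P[...,2]<.115)&(abs(q[...,1])<50)&(q[...,0]>-110)&(q[...,0]<25)
k,l,st,c=cv2.connectedComponentsWithStats(m.astype(np.uint8)); m=l==1+np.argmax(st[1:,4])
print(m.sum(),cv2.minAreaRect(q[m].astype(np.float32)),np.percentile(P[m][:,2],[50,98]))
b=m&(abs(P[...,2]-.0875)<.003); print('top z',np.median(P[b][:,2]), 'x range',np.percentile(q[b][:,0],[1,99]),'y',np.percentile(q[b][:,1],[1,99]))
m=(f['range_z']>0)&(abs(P[...,2]-.055)<.004)&(abs(q)<160).all(-1); print('plat z',np.median(P[m][:,2]))
for lo,hi in((.066,.076),(.1,.118),(.14,.16)):
    m=(f['range_z']>0)&(P[...,2]>lo)&(P[...,2]<hi)&(q[...,0]>15)&(q[...,0]<110)&(abs(q[...,1])<45)
    if m.sum()>9: print(lo,m.sum(),np.median(P[m][:,2]),cv2.minAreaRect(q[m].astype(np.float32)))
E
```

```text
tcp [0.4885 0.0516 0.2204] tool x [-0.001  0.001 -1.   ] tool y heading deg 83.1 shift mm [  0.4 -63.   38.3] turn rad -0.001 j6 -1.498
1.525
6939 ((-38.680152893066406, -0.3232402801513672), (60.44424819946289, 100.3196029663086), 89.27581024169922) [0.08770608 0.10816876]
top z 0.08745642711945556 x range [-88.14933901  10.08969853] y [-29.53777344  29.54932116]
plat z 0.05538665474960722
0.066 1271 0.0712320857132942 ((61.44266128540039, 0.6903915405273438), (88.10059356689453, 92.58330535888672), 89.9186782836914)
0.1 634 0.11207070094873411 ((57.567108154296875, 2.869640350341797), (51.9710578918457, 26.385385513305664), 5.243686676025391)
0.14 717 0.15012426764456602 ((43.68718719482422, -0.6112403869628906), (16.931167602539062, 30.027006149291992), 19.771398544311523)
```

View pics/wrist1b.png

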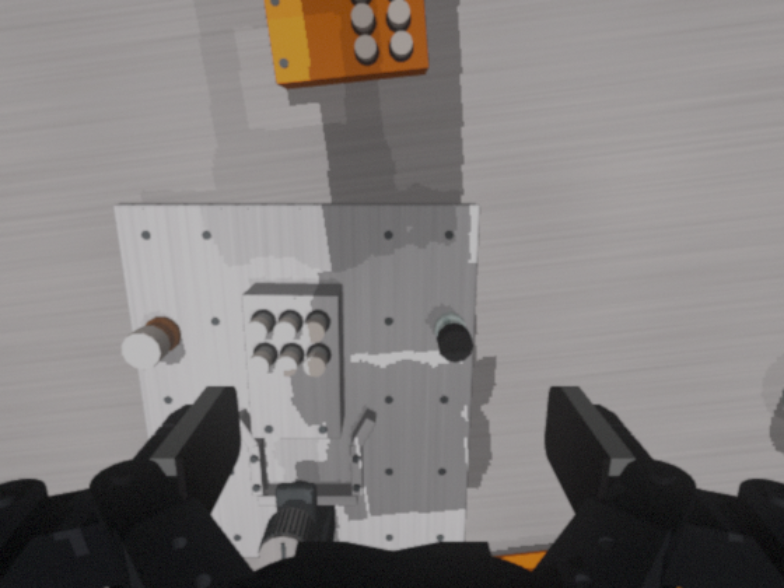

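Wrist view (784 px wide): the block is at (292,360) with six white caps and lies almost square to the platform. The rails are at (260,465) and (358,460), the thumbscrew head at (290,540), the vial at (145,345) and the jar at (453,340). The orange decoy is at (345,40).

```bash
python3 - <<'E'
from h import *
f=load('wrist1');P=cloud(f);q=toS(P)
m=(f['range_z']>0)&(abs(P[...,2]-.0713)<.0025)&(q[...,0]>34)&(q[...,0]<66)&(abs(q[...,1])<48)
for x0,x1 in((34,44),(44,55),(55,66)):
  for s in(-1,1):
    k=m&(q[...,1]*s>25)&(q[...,0]>x0)&(q[...,0]<x1); print(x0,s,k.sum(),np.round(np.percentile(q[k][:,1],[3,50,97]),1) if k.any() else '')
k=m=(f['range_z']>0)&(abs(P[...,2]-.0713)<.0025)&(q[...,0]>66)&(q[...,0]<100)&(abs(q[...,1])<28); print('stop front',np.percentile(q[k][:,0],[2,50,98]),k.sum())
# block side edges at top height
b=(f['range_z']>0)&(abs(P[...,2]-.0875)<.003)&(abs(q[...,1])<40)
for x in(-85,-75,-10,0,6):
    k=b&(abs(q[...,0]-x)<3); print(x,k.sum(),np.round([q[k][:,1].min(),q[k][:,1].max()],1))
# platform extent at plane
m=(f['range_z']>0)&(abs(P[...,2]-.0552)<.003)&(abs(q)<160).all(-1)
for x in(-135,-110,-60):
    k=m&(abs(q[...,0]-x)<3); print('plat',x,np.round([q[k][:,1].min(),q[k][:,1].max()],1))
print('plat x min',[round(q[m&(abs(q[...,1]-y)<4)][:,0].min(),1) for y in(-100,0,100)])
togo(S(-68,-.3,.064),YAW+np.pi/2)
E
```

```text
34 -1 66 [-38.7 -34.9 -31. ]
34 1 64 [34.3 38.4 41.5]
44 -1 73 [-38.5 -34.7 -31.2]
44 1 77 [34.1 38.1 41.3]
55 -1 72 [-38.8 -34.1 -31.1]
55 1 63 [33.8 37.1 41.1]
stop front [68.55719737 72.96165395 93.03589489] 227
-85 459 [-29.6  30. ]
-75 330 [-29.5  30.3]
-10 378 [-30.   29.4]
0 371 [-30.6  29.1]
6 362 [-30.5  29. ]
plat -135 [-118.7  120.9]
plat -110 [-118.8  120.9]
plat -60 [-118.4  121.3]
plat x min [np.float64(-140.8), np.float64(-140.6), np.float64(-140.4)]
tcp [0.4884 0.0523 0.2205] tool x [-0.001  0.    -1.   ] tool y heading deg 83.2 shift mm [156.5 -64.1  35.5] turn rad 0.0 j6 -1.498
```

>>> play_rows:
  plan:
    - [0,-32,17,0,-1]
    - [40,-63.5,34.5,0,-1]
    - [90,-63.5,34.5,0,-1]
    - [125,-63.5,34.5,0,-1]
    - [150,-63.5,34.5,0,-1]
    - [160,-63.5,34.5,0,-1]
    - [160,-63.5,34.5,0,-1]

```text
time: 2.45
tool_pos: [0.5152, -0.0144, 0.0606]
tool_rot: [0.706, 0.041, 0.706, -0.041]
contact_force: [-0.4, 0.6, -1.0]
gripper_width: 1.003
```

```bash
python3 - <<'E'
from h import *
togo(S(-69,.3,.060),YAW+np.pi/2); s=manip.state(); print(s['time'],s['contact_force'],s['gripper_width'])
E
```

```text
tcp [ 0.5152 -0.0144  0.0606] tool x [-0.001  0.    -1.   ] tool y heading deg 83.3 shift mm [ 0.6 -0.3 -0.1] turn rad 0.002 j6 -1.626
2.45 [-0.44675363  0.63579168 -0.97521881] 1.0025220545571623
```

Now close on the block.

>>> play_rows:
  plan:
    - [0,0,0,0,0.5]
    - [0,0,0,0,1]
    - [0,0,0,0,1]
    - [0,0,0,0,1]
    - [0,0,0,0,1]
    - [0,0,0,0,1]
    - [0,0,0,0,1]

```text
time: 3.32
tool_pos: [0.5166, -0.0159, 0.0628]
tool_rot: [0.707, 0.042, 0.705, -0.042]
contact_force: [-1.7, 0.3, 5.5]
gripper_width: 0.513
```

```bash
python3 - <<'E'
from h import *
togo(S(-69,.3,.060),YAW+np.pi/2); s=manip.state(); print(s['time'],s['contact_force'],s['ft_torque'],s['gripper_width'])
f=grab('wrist','wrist2');P=cloud(f);q=toS(P)
b=(f['range_z']>0)&(abs(P[...,2]-.0875)<.004)&(abs(q[...,1])<40)
for x in(-85,-75,-40,-10,0,6):
    k=b&(abs(q[...,0]-x)<3); print(x,k.sum(),np.round([q[k][:,1].min(),q[k][:,1].max()],1) if k.any() else '')
m=(f['range_z']>0)&(abs(P[...,2]-.0713)<.0025)&(q[...,0]>28)&(q[...,0]<66)&(abs(q[...,1])<48)
for s in(-1,1):
    k=m&(q[...,1]*s>25); print(s,k.sum(),np.round(np.percentile(q[k][:,1],[3,50,97]),1) if k.any() else '')
E
```

```text
tcp [ 0.5166 -0.0159  0.0628] tool x [ 0.002 -0.001 -1.   ] tool y heading deg 83.2 shift mm [ 2.8  1.  -1.6] turn rad -0.0 j6 -1.627
3.325 [-1.7260416   0.25935773  5.49637202] [-0.08680148  0.28280872  0.05482025] 0.5129800272855622
-85 1899 [-29.5  30.6]
-75 1356 [-29.7  30.3]
-40 228 [-11.6  27.3]
-10 1207 [-30.5  29.3]
0 1 [-2.4 -2.4]
6 0 
-1 0 
1 0
```

>>> play_rows:
  plan:
    - [-0.5,0,0,0,1]
    - [-0.5,1,4,0,1]
    - [-0.5,1.3,10,0,1]
    - [-0.5,1.3,16,0,1]
    - [-0.5,1.3,22,0,1]

```text
time: 4.0
tool_pos: [0.5362, -0.0167, 0.0627]
tool_rot: [0.704, 0.042, 0.707, -0.042]
contact_force: [-9.9, 1.0, 12.7]
gripper_width: 0.51
```

```bash
python3 - <<'E'
from h import *
togo(S(-69+58.7,1.6,.063),YAW+np.pi/2); s=manip.state(); print(s['time'],s['contact_force'],s['ft_torque'],s['gripper_width'])
f=grab('top','top2');P=cloud(f);q=toS(P)
b=(f['range_z']>0)&(abs(P[...,2]-.0875)<.004)&(abs(q[...,1])<40)&(q[...,0]>-105)&(q[...,0]<35)
k=b&(q[...,0]>-20);print(np.round(np.percentile(q[k],[2,98],axis=0),1))
cv2.imwrite('pics/top2c.png',cv2.resize(f['img'][135:255,220:350],(780,720))[:590,:,::-1])
E
```

```text
tcp [ 0.5362 -0.0167  0.0627] tool x [-0.005  0.    -1.   ] tool y heading deg 83.2 shift mm [-0.5  0.8 37.6] turn rad 0.0 j6 -1.622
4.0 [-9.87255616  0.97980371 12.69025848] [0.09147276 1.75005322 0.00501775] 0.5102609061788773Traceback (most recent call last):
  File "<stdin>", line 5, in <module>
    return _quantile_unchecked(
        a, q, axis, out, overwrite_input, method, keepdims, weights)
    return _ureduce(a,
                    func=_quantile_ureduce_func,
    ...<5 lines>...
                    overwrite_input=overwrite_input,
                    method=method)
    r = func(a, **kwargs)
    result = _quantile(arr,
                       quantiles=q,
    ...<2 lines>...
                       out=out,
                       weights=wgt)
    slices_having_nans = np.isnan(arr[-1, ...])
                                  ~~~^^^^^^^^^
IndexError: index -1 is out of bounds for axis 0 with size 0
```

>>> play_rows:
  plan:
    - [-1,0,0,0,1]
    - [-1,0,6,0,1]
    - [-1,0,12,0,1]
    - [-1,0,18,0,1]
    - [-1,0,24,0,1]
    - [-1,0,28,0,1]

```text
time: 4.8
tool_pos: [0.564, -0.02, 0.0628]
tool_rot: [0.704, 0.042, 0.707, -0.042]
contact_force: [-8.4, 1.1, 9.2]
gripper_width: 0.515
```

```bash
python3 - <<'E'
from h import *
togo(S(-69+58.7,1.6,.063),YAW+np.pi/2); s=manip.state(); print(s['time'],s['contact_force'],s['ft_torque'],s['gripper_width'])
f=grab('scene','scene2')
c=np.round(proj(f,S(20,0,.09))).astype(int); print(c)
u,v=c; cv2.imwrite('pics/scene2c.png',cv2.resize(f['img'][v-60:v+60,u-80:u+80],(800,600),interpolation=cv2.INTER_CUBIC)[:,:,::-1])
E
```

```text
tcp [ 0.564  -0.02    0.0628] tool x [-0.004  0.    -1.   ] tool y heading deg 83.2 shift mm [-0.3  0.7  9.5] turn rad -0.0 j6 -1.619
4.8 [-8.43057017  1.11505998  9.20303238] [ 0.08171063  1.37154801 -0.0317315 ] 0.514894830061185
[308 235]
```

View pics/scene2c.png

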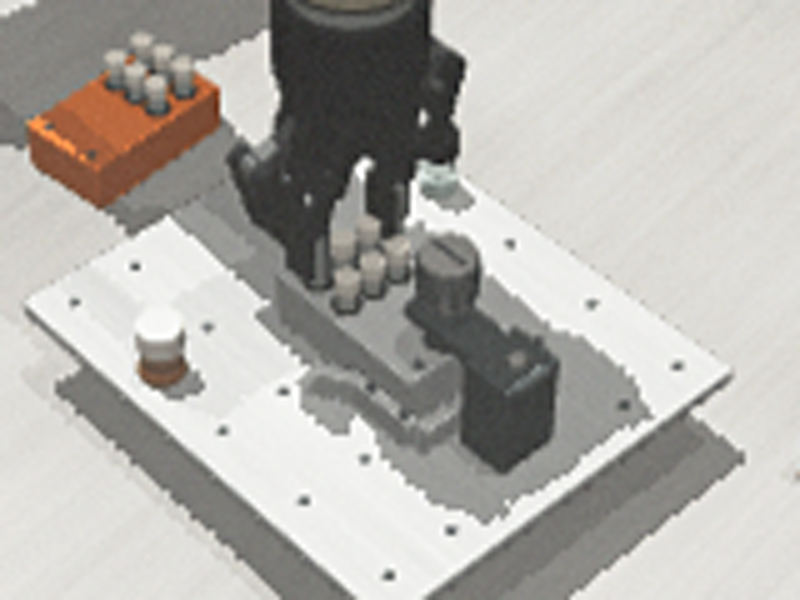

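The scene crop shows the block between the rails at crop (385,350). It is held square and is about 9 mm short of the stop, and the gripper body is clear of the head at (447,265). Now the last bit.

>>> play_rows:
  plan:
    - [-0.5,0,3,0,1]
    - [-0.5,0,6,0,1]
    - [-0.5,0,8,0,1]

```text
time: 5.22
tool_pos: [0.5717, -0.0209, 0.0627]
tool_rot: [0.704, 0.042, 0.707, -0.042]
contact_force: [-6.0, 1.1, 6.6]
gripper_width: 0.508
```

>>> play_rows:
  plan:
    - [0,0,1,0,1]
    - [0,0,2,0,1]

```text
time: 5.48
tool_pos: [0.5731, -0.0211, 0.0627]
tool_rot: [0.704, 0.042, 0.708, -0.042]
contact_force: [-10.6, 0.7, 8.1]
gripper_width: 0.507
```

>>> play_rows:
  plan:
    - [0,0,1,0,1]
    - [0,0,2,0,1]

```text
time: 5.72
tool_pos: [0.573, -0.0211, 0.0627]
tool_rot: [0.702, 0.042, 0.71, -0.042]
contact_force: [-18.1, 0.9, 13.4]
gripper_width: 0.512
```

>>> play_rows:
  plan:
    - [0,0,1,0,1]
    - [0,0,2,0,1]

```text
time: 5.98
tool_pos: [0.5729, -0.0211, 0.0626]
tool_rot: [0.7, 0.042, 0.712, -0.042]
contact_force: [-24.3, 0.8, 19.7]
gripper_width: 0.506
```

>>> play_rows:
  plan:
    - [-0.5,0,-2.5,0,1]
    - [-0.5,0,-2.5,0,-1]
    - [-0.5,0,-2.5,0,-1]
    - [-0.5,0,-2.5,0,-1]
    - [-0.5,0,-2.5,0,-1]
    - [-0.5,0,-2.5,0,-1]

```text
time: 6.72
tool_pos: [0.5768, -0.0215, 0.0633]
tool_rot: [0.706, 0.042, 0.706, -0.042]
contact_force: [-0.3, 0.3, -0.4]
gripper_width: 1.002
```

```bash
python3 - <<'E'
from h import *
togo(S(-69+58.7,1.6,.063),YAW+np.pi/2); s=manip.state(); print(s['time'],s['contact_force'],s['ft_torque'],s['gripper_width'])
E
```

```text
tcp [ 0.5768 -0.0215  0.0633] tool x [ 0. -0. -1.] tool y heading deg 83.2 shift mm [ 0.3  0.8 -3.4] turn rad -0.0 j6 -1.618
6.725 [-0.33545188  0.29544584 -0.4061199 ] [0.02626524 0.00931978 0.05293079] 1.0023924371236368
```

>>> play_rows:
  plan:
    - [-20,0,-3,0,-1]
    - [-60,0,-20,0,-1]
    - [-110,0,-40,0,-1]
    - [-140,0,-50,0,-1]
    - [-140,0,-50,0,-1]
    - [-140,0,-50,0,-1]

```text
time: 7.48
tool_pos: [0.5268, -0.0156, 0.2031]
tool_rot: [0.706, 0.042, 0.706, -0.042]
contact_force: [0.1, 0.6, -0.9]
gripper_width: 1.001
```

```bash
python3 - <<'E'
from h import *
f=grab('wrist','wrist3');P=cloud(f);q=toS(P)
b=(f['range_z']>0)&(abs(P[...,2]-.0875)<.004)&(abs(q[...,1])<40)&(q[...,0]<100)
for x in(-25,-10,10,25,45,60):
    k=b&(abs(q[...,0]-x)<3); print(x,k.sum(),np.round([q[k][:,1].min(),q[k][:,1].max()],1) if k.any() else '')
for y in(-22,-18,18,22):
    k=b&(abs(q[...,1]-y)<2); e=(f['range_z']>0)&(abs(P[...,2]-.0713)<.003)&(abs(q[...,1]-y)<2)&(q[...,0]>50)&(q[...,0]<110)
    print('y',y,'block x',np.round(np.percentile(q[k][:,0],[1,99]),1),'stop x',np.round(np.percentile(q[e][:,0],[2,98]),1) if e.any() else '')
m=(f['range_z']>0)&(P[...,2]>.1)&(P[...,2]<.118)&(q[...,0]>20)&(q[...,0]<110)&(abs(q[...,1])<35); print('arm top',np.percentile(P[m][:,2],[20,50,80]))
m=(f['range_z']>0)&(P[...,2]>.145)&(P[...,2]<.156)&(q[...,0]>20)&(q[...,0]<110)&(abs(q[...,1])<35)
if m.sum()>20: print('head',m.sum(),np.median(P[m][:,2]),cv2.minEnclosingCircle(q[m].astype(np.float32)))
togo(S(52,0,.2),YAW)
cv2.imwrite('pics/wrist3c.png',cv2.resize(f['img'][150:420,150:430],(800,771))[:600,:,::-1])
E
```

```text
-25 493 [-27.8  31.7]
-10 156 [-28.3  31.2]
10 160 [-27.9  30.9]
25 336 [-28.3  31.2]
45 281 [-28.9  30.9]
60 213 [-29.2  30.3]
y -22 block x [-31.3  67.4] stop x 
y -18 block x [-31.4  67.3] stop x [83.5 83.5]
y 18 block x [-30.9  67.4] stop x [80.5 82.1]
y 22 block x [-30.9  67.5] stop x 
arm top [0.1115276  0.11251021 0.11322413]
head 1308 0.15060896365771376 ((50.28905487060547, 1.448470950126648), 15.81035327911377)
tcp [ 0.5265 -0.0155  0.2021] tool x [-0.002  0.    -1.   ] tool y heading deg 83.2 shift mm [  1.9  -0.9 109.7] turn rad 1.571 j6 -1.623
```

View pics/wrist3c.png

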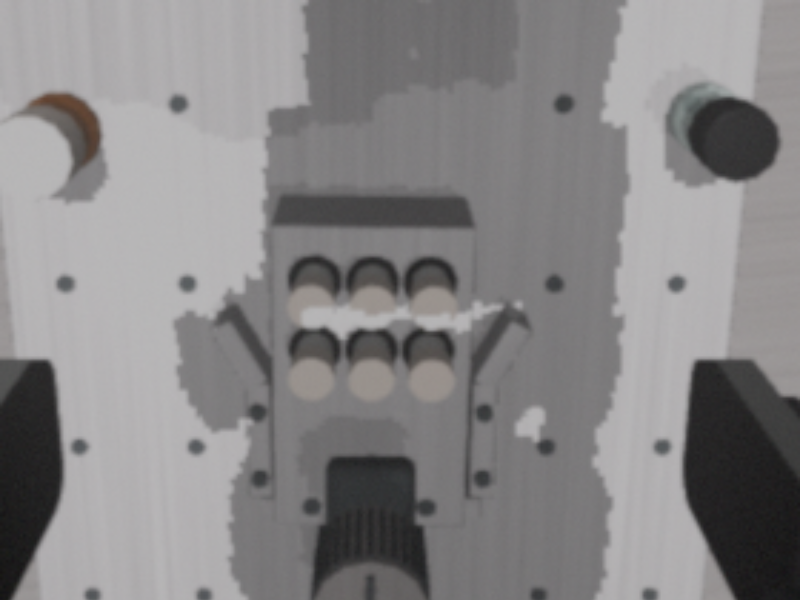

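The block is home: tubes at crop (370,330), and its end sits about 17.5 mm past the screw axis (18 expected), centred between the rails. Before going to the head I'll check the heights around the arm where the fingers will sweep.

```bash
python3 - <<'E'
from h import *
for n in('scene0','top0','scene2'):
    f=load(n);P=cloud(f);q=toS(P)
    for a,b in((66,74),(74,80),(80,86),(86,92),(92,100)):
        m=(f['range_z']>0)&(q[...,0]>a)&(q[...,0]<b)&(abs(q[...,1]-1)<20); print(n,a,np.round(np.percentile(P[m][:,2],[50,90,100])*1000,1))
    if n!='scene2':
        m=(f['range_z']>0)&(P[...,2]>.146)&(P[...,2]<.156)&(q[...,0]>20)&(q[...,0]<110)&(abs(q[...,1])<35); print(m.sum(),np.median(P[m],axis=0),cv2.minEnclosingCircle(q[m].astype(np.float32)))
s=manip.state(); print(s['ft_torque'],s['contact_force'])
E
```

```text
scene0 66 [110.5 137.3 145.5]
scene0 74 [108.3 111.4 112.5]
scene0 80 [109.7 112.1 113.4]
scene0 86 [109.8 113.4 114.8]
scene0 92 [109.1 112.8 116.3]
94 [ 0.63559699 -0.03154388  0.14932907] ((50.51839828491211, -1.5295889377593994), 15.785172462463379)
top0 66 [ 66.9  89.9 148.5]
top0 74 [111.1 114.6 114.6]
top0 80 [110.  114.  115.5]
top0 86 [112.1 115.5 116.5]
top0 92 [112.1 115.7 118.1]
109 [ 0.63458596 -0.02859626  0.15055389] ((51.15732955932617, 0.5485255718231201), 15.910837173461914)
scene2 66 [111.9 143.5 148.3]
scene2 74 [109.1 112.3 113.1]
scene2 80 [109.3 111.4 113.4]
scene2 86 [108.9 112.7 114.7]
scene2 92 [109.5 112.6 115.8]
[ 0.05584647  0.00158243 -0.01204112] [ 0.2656526  -0.41460691 -0.79582341]
```

>>> play_rows:
  plan:
    - [0,0.6,50,0,-1]
    - [0,0.6,100,0,-1]
    - [0,0.6,108.5,0,-1]
    - [0,0.6,108.5,0,-1]
    - [0,0.6,108.5,0,-1]

```text
time: 8.15
tool_pos: [0.6338, -0.0276, 0.2028]
tool_rot: [0.705, 0.042, 0.706, -0.042]
contact_force: [-0.1, -0.5, 0.9]
gripper_width: 1.008
```

>>> play_rows:
  plan:
    - [40,-0.7,0.4,0,-1]
    - [65,-0.7,0.4,0,-1]
    - [78.5,-0.7,0.4,0,-1]
    - [78.5,-0.7,0.4,0,-1]
    - [78.5,-0.7,0.4,0,-1]

```text
time: 8.78
tool_pos: [0.636, -0.0287, 0.1266]
tool_rot: [0.707, 0.042, 0.705, -0.042]
contact_force: [0.2, 0.9, 0.2]
gripper_width: 0.997
```

```bash
python3 - <<'E'
from h import *
togo(S(50.8,.9,.124),YAW+np.pi/2); s=manip.state(); print(s['time'],s['contact_force'],s['ft_torque'],s['gripper_width'])
f=grab('wrist','wrist4');P=cloud(f);q=toS(P)
m=(f['range_z']>0)&(abs(P[...,2]-.1505)<.003)&(np.hypot(q[...,0]-51,q[...,1]-1)<22); print('head',m.sum(),cv2.minEnclosingCircle(q[m].astype(np.float32)) if m.any() else '')
E
```

```text
tcp [ 0.636  -0.0287  0.1266] tool x [ 0.003 -0.    -1.   ] tool y heading deg 83.2 shift mm [ 2.6  0.2 -1.8] turn rad -0.0 j6 -1.614
8.775 [0.17269004 0.9168121  0.21309886] [0.03057297 0.00362348 0.04579191] 0.9973031188067181
head 3334 ((50.826866149902344, 1.1564785242080688), 15.673091888427734)
```

>>> play_rows:
  plan:
    - [1.5,0.3,-1,0,-1]
    - [1.5,0.3,-1,0,1]
    - [1.5,0.3,-1,0,1]
    - [1.5,0.3,-1,0,1]
    - [1.5,0.3,-1,0,1]
    - [1.5,0.3,-1,0,1]
    - [1.5,0.3,-1,0,1]
    - [1.5,0.3,-1,0,1]

```text
time: 9.82
tool_pos: [0.6342, -0.0282, 0.1233]
tool_rot: [0.706, 0.042, 0.706, -0.042]
contact_force: [0.1, 0.0, 0.4]
gripper_width: -0.001
```

```bash
python3 - <<'E'
from h import *
togo(S(50.8,1.1,.124),YAW+np.pi/2); s=manip.state(); print(s['time'],s['contact_force'],s['ft_torque'],s['gripper_width'])
E
```

```text
tcp [ 0.6342 -0.0282  0.1233] tool x [ 0.  0. -1.] tool y heading deg 83.2 shift mm [-0.7  0.  -0.1] turn rad -0.0 j6 -1.614
9.825 [0.1299582  0.00582508 0.36420841] [-0.0123019  -0.04608481 -0.02870888] -0.0008846056664780889
```

```bash
python3 - <<'E'
from h import *
f=grab('scene','scene3'); u,v=np.round(proj(f,S(50,0,.14))).astype(int)
a=cv2.resize(f['img'][v-45:v+45,u-45:u+45],(500,500),interpolation=cv2.INTER_CUBIC)
g=grab('wrist','wrist5'); b=cv2.resize(g['img'][200:420,170:390],(500,500))
cv2.imwrite('pics/c3.png',cv2.resize(np.hstack([a,b]),(800,400))[:,:,::-1])
E
```

```text
(no output)
```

View pics/c3.png

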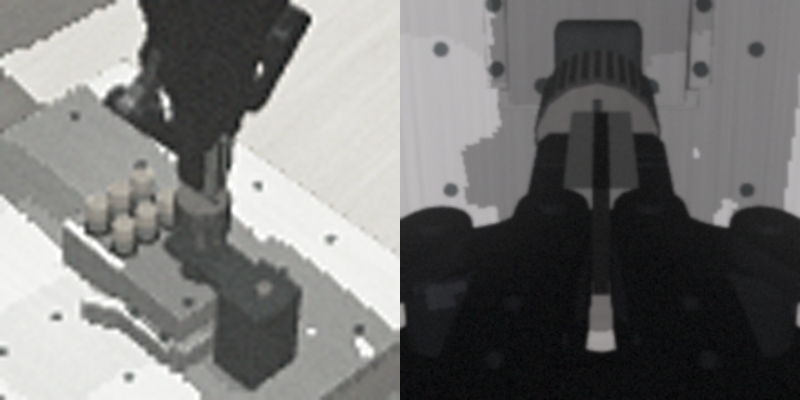

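The left crop shows shut fingers standing on top of the head at (205,195), not around it. So the real tips are higher than the TCP reading says. I'll measure them with the depth camera.

```bash
python3 - <<'E'
from h import *
g=load('wrist5');P=cloud(g)
for c in(270,290):
    print(c,[(r,np.round(P[r,c]*1000).astype(int).tolist()) for r in range(246,320,6)])
s=load('scene3');P=cloud(s); u,v=np.round(proj(s,S(50,0,.14))).astype(int); q=toS(P)
# finger column in scene crop at crop800 (205,150..200)
for y in range(140,240,10):
    px=u-45+int(205*90/400); r=v-45+int(y*90/400); print(y,np.round(P[r,px]*1000,0),np.round(q[r,px],0))
w=load('wrist1'); P1=cloud(w)  # open finger tips, TCP z .2205
print([np.round(P1[r,c]*1000).tolist() for r,c in((282,160),(290,155),(282,402),(290,405))])
E
```

```text
270 [(246, [620, -30, 148]), (252, [622, -30, 150]), (258, [625, -31, 151]), (264, [622, -30, 164]), (270, [623, -30, 168]), (276, [623, -30, 173]), (282, [622, -29, 179]), (288, [622, -29, 183]), (294, [623, -29, 186]), (300, [622, -29, 192]), (306, [623, -29, 194]), (312, [621, -29, 201]), (318, [621, -29, 203])]
290 [(246, [621, -21, 148]), (252, [623, -22, 150]), (258, [626, -22, 150]), (264, [623, -22, 163]), (270, [623, -22, 168]), (276, [623, -22, 173]), (282, [623, -22, 178]), (288, [623, -23, 183]), (294, [623, -23, 187]), (300, [623, -23, 192]), (306, [624, -23, 194]), (312, [623, -23, 199]), (318, [622, -23, 204])]
140 [644. -41. 201.] [ 62. -11.]
150 [644. -41. 195.] [ 62. -11.]
160 [641. -36. 180.] [58. -6.]
170 [641. -36. 174.] [58. -6.]
180 [640. -35. 166.] [57. -5.]
190 [642. -37. 162.] [59. -6.]
200 [640. -34. 148.] [57. -4.]
210 [645. -40. 149.] [62. -9.]
220 [646. -41. 145.] [ 64. -10.]
230 [646. -41. 137.] [ 64. -10.]
[[472.0, 11.0, 275.0], [472.0, 11.0, 282.0], [483.0, 97.0, 275.0], [482.0, 96.0, 281.0]]
```

The depth from both wrist and scene cameras puts the shut fingertips at z ≈ 0.160–0.162 while the TCP reads 0.123. The real tips are therefore about 38 mm short of the reported TCP, and the open fingers in wrist1 show the same (38 + 13 mm). It also means the block was held by its tube group (43 mm). I'll open and go 37 mm lower.

>>> play_rows:
  plan:
    - [0,0,0,0,-1]
    - [0,0,0,0,-1]
    - [0,0,0,0,-1]
    - [0,0,0,0,-1]
    - [10,0,0,0,-1]
    - [22,0,0,0,-1]
    - [32,0,0,0,-1]
    - [36,0,0,0,-1]

```text
time: 10.92
tool_pos: [0.6333, -0.028, 0.0855]
tool_rot: [0.705, 0.042, 0.707, -0.042]
contact_force: [-0.8, -0.6, 0.4]
gripper_width: 0.998
```

>>> play_rows:
  plan:
    - [0,0,0,0,-1]
    - [0,0,0,0,1]
    - [0,0,0,0,1]
    - [0,0,0,0,1]
    - [0,0,0,0,1]
    - [0,0,0,0,1]
    - [0,0,0,0,1]
    - [0,0,0,0,1]

```text
time: 11.92
tool_pos: [0.6345, -0.0288, 0.088]
tool_rot: [0.706, 0.042, 0.706, -0.042]
contact_force: [-2.9, -4.7, 5.6]
gripper_width: 0.334
```

```bash
python3 - <<'E'
from h import *
togo(S(50.8,1.1,.087),YAW+np.pi/2); s=manip.state(); print(s['time'],s['contact_force'],s['ft_torque'],s['gripper_width'])
g=grab('wrist','wrist6');P=cloud(g)
print([(c,[(r,np.round(P[r,c]*1000).astype(int).tolist()) for r in range(236,290,9)]) for c in(240,320)])
f=grab('scene','scene4'); u,v=np.round(proj(f,S(50,0,.14))).astype(int)
a=cv2.resize(f['img'][v-45:v+45,u-45:u+45],(500,500),interpolation=cv2.INTER_CUBIC)
b=cv2.resize(g['img'][200:420,170:390],(500,500))
cv2.imwrite('pics/c4.png',cv2.resize(np.hstack([a,b]),(800,400))[:,:,::-1])
E
```

```text
tcp [ 0.6345 -0.0288  0.088 ] tool x [ 0.001 -0.001 -1.   ] tool y heading deg 83.2 shift mm [ 1.   0.6 -0.4] turn rad -0.0 j6 -1.614
11.925 [-2.92242519 -4.71959787  5.58303758] [-0.69033321  0.3571889   0.07559722] 0.33394820944592113
[(240, [(236, [623, -47, 87]), (245, [628, -48, 87]), (254, [632, -48, 88]), (263, [621, -42, 126]), (272, [621, -42, 135]), (281, [621, -41, 143])]), (320, [(236, [628, -7, 87]), (245, [633, -7, 87]), (254, [638, -8, 87]), (263, [625, -11, 126]), (272, [625, -11, 135]), (281, [625, -12, 142])])]
```

View pics/c4.png

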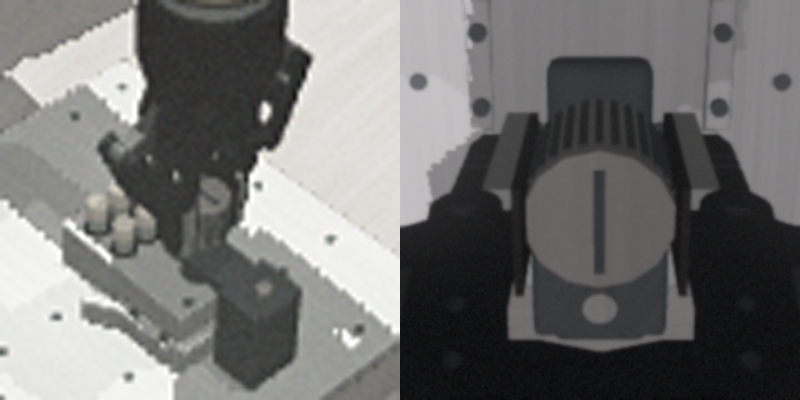

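The head is now between the pads: the slot is at (598,222) in the right crop, the opening is 28 mm and the tips are at about 0.125, clear of the arm. I'll relieve the side load and start turning.

>>> play_rows:
  plan:
    - [-0.8,-0.6,-0.2,0,1]
    - [-0.6,-0.6,-0.2,0.1,1]
    - [-0.4,-0.6,-0.2,0.2,1]
    - [-0.2,-0.6,-0.2,0.3,1]
    - [0,-0.6,-0.2,0.4,1]

```text
time: 12.65
tool_pos: [0.6345, -0.0286, 0.0873]
tool_rot: [0.684, 0.182, 0.683, -0.182]
contact_force: [0.4, -2.0, 2.8]
gripper_width: 0.333
```

```bash
cat > st.py <<'E'
from h import *
s,t,M=tool(); print('t',round(s['time'],2),'head',round(np.degrees(np.arctan2(M[1,1],M[0,1])),1),'tcp',np.round(t,4),'F',np.round(s['contact_force'],1),'T',np.round(s['ft_torque'],3),'w',round(s['gripper_width'],3),'j6',round(s['joint_pos'][5],3),'v6',round(s['joint_vel'][5],2),'e6',round(s['joint_efforts'][5],3))
E
python3 st.py
```

```text
t 12.65 head 60.1 tcp [ 0.6345 -0.0286  0.0873] F [ 0.4 -2.   2.8] T [-0.412 -0.072  0.224] w 0.333 j6 -1.212 v6 0.79 e6 -0.414
```

>>> play_rows:
  plan:
    - [0.2,0,0,0.1,1]
    - [0.4,0,0,0.2,1]
    - [0.6,0,0,0.3,1]
    - [0.8,0,0,0.4,1]

```text
time: 13.15
tool_pos: [0.6346, -0.0284, 0.0865]
tool_rot: [0.634, 0.315, 0.633, -0.314]
contact_force: [1.0, -1.7, 2.0]
gripper_width: 0.334
```

```bash
python3 st.py
```

```text
t 13.15 head 37.2 tcp [ 0.6346 -0.0284  0.0865] F [ 1.  -1.7  2. ] T [-0.351 -0.17   0.239] w 0.334 j6 -0.812 v6 0.79 e6 -0.413
```

>>> play_rows:
  plan:
    - [0.2,0,0,0.1,1]
    - [0.4,0,0,0.2,1]
    - [0.6,0,0,0.3,1]

```text
time: 13.52
tool_pos: [0.6348, -0.0283, 0.086]
tool_rot: [0.58, 0.406, 0.579, -0.405]
contact_force: [1.3, -1.9, 1.5]
gripper_width: 0.332
```

```bash
python3 st.py
```

```text
t 13.53 head 20.0 tcp [ 0.6348 -0.0283  0.086 ] F [ 1.3 -1.9  1.5] T [-0.334 -0.195  0.244] w 0.332 j6 -0.512 v6 0.79 e6 -0.411
```

>>> play_rows:
  plan:
    - [0.2,0,0,0.1,1]
    - [0.4,0,0,0.2,1]
    - [0.6,0,0,0.3,1]

```text
time: 13.9
tool_pos: [0.635, -0.0283, 0.0854]
tool_rot: [0.513, 0.488, 0.512, -0.487]
contact_force: [1.5, -1.7, 0.4]
gripper_width: 0.333
```

```bash
python3 st.py
```

```text
t 13.9 head 2.8 tcp [ 0.635  -0.0283  0.0854] F [ 1.5 -1.7  0.4] T [-0.253 -0.344  0.253] w 0.333 j6 -0.212 v6 0.79 e6 -0.41
```

>>> play_rows:
  plan:
    - [0.2,0,0,0.1,1]
    - [0.4,0,0,0.2,1]
    - [0.6,0,0,0.3,1]

```text
time: 14.28
tool_pos: [0.6352, -0.0283, 0.0848]
tool_rot: [0.434, 0.56, 0.433, -0.558]
contact_force: [2.2, -2.0, 1.8]
gripper_width: 0.33
```

```bash
python3 st.py
```

```text
t 14.28 head -14.4 tcp [ 0.6352 -0.0283  0.0848] F [ 2.2 -2.   1.8] T [-0.347 -0.519  0.235] w 0.33 j6 0.088 v6 0.79 e6 -0.409
```

>>> play_rows:
  plan:
    - [0.2,0,0,0.1,1]
    - [0.4,0,0,0.2,1]
    - [0.6,0,0,0.3,1]

```text
time: 14.65
tool_pos: [0.6354, -0.0285, 0.0843]
tool_rot: [0.346, 0.618, 0.345, -0.616]
contact_force: [2.4, -2.1, 1.0]
gripper_width: 0.335
```

```bash
python3 st.py
```

```text
t 14.65 head -31.5 tcp [ 0.6354 -0.0285  0.0843] F [ 2.4 -2.1  1. ] T [-0.373 -0.582  0.224] w 0.335 j6 0.388 v6 0.79 e6 -0.408
```

>>> play_rows:
  plan:
    - [0.2,0,0,0.1,1]
    - [0.4,0,0,0.2,1]
    - [0.6,0,0,0.3,1]

```text
time: 15.02
tool_pos: [0.6355, -0.0286, 0.0837]
tool_rot: [0.25, 0.663, 0.249, -0.66]
contact_force: [3.6, -1.4, 1.1]
gripper_width: 0.333
```

```bash
python3 st.py
```

```text
t 15.03 head -48.7 tcp [ 0.6355 -0.0286  0.0837] F [ 3.6 -1.4  1.1] T [-0.446 -0.535  0.234] w 0.333 j6 0.688 v6 0.79 e6 -0.407
```

>>> play_rows:
  plan:
    - [0.2,0,0,0.1,1]
    - [0.4,0,0,0.2,1]
    - [0.6,0,0,0.3,1]

```text
time: 15.4
tool_pos: [0.6356, -0.0288, 0.0832]
tool_rot: [0.148, 0.693, 0.147, -0.69]
contact_force: [3.6, -3.5, 0.7]
gripper_width: 0.339
```

```bash
python3 st.py
```

```text
t 15.4 head -65.9 tcp [ 0.6356 -0.0288  0.0832] F [ 3.6 -3.5  0.7] T [-0.583 -0.645  0.305] w 0.339 j6 0.988 v6 0.79 e6 -0.389
```

>>> play_rows:
  plan:
    - [0.2,0,0,0.1,1]
    - [0.3,0,0,0.2,1]

```text
time: 15.65
tool_pos: [0.6357, -0.0289, 0.0832]
tool_rot: [0.078, 0.704, 0.077, -0.701]
contact_force: [2.9, -3.2, 1.7]
gripper_width: 0.334
```

```bash
python3 st.py
```

```text
t 15.65 head -77.4 tcp [ 0.6357 -0.0289  0.0832] F [ 2.9 -3.2  1.7] T [-0.667 -0.508  0.395] w 0.334 j6 1.188 v6 0.79 e6 -0.276
```

>>> play_rows:
  plan:
    - [0.1,0,0,0.09,1]

```text
time: 15.78
tool_pos: [0.6357, -0.029, 0.0831]
tool_rot: [0.047, 0.707, 0.046, -0.704]
contact_force: [3.7, -2.8, 1.7]
gripper_width: 0.333
```

```bash
python3 st.py
```

```text
t 15.78 head -82.5 tcp [ 0.6357 -0.029   0.0831] F [ 3.7 -2.8  1.7] T [-0.66  -0.454  0.413] w 0.333 j6 1.277 v6 0.71 e6 -0.146
```

>>> play_rows:
  plan:
    - [0.1,0,0,0.05,1]

```text
time: 15.9
tool_pos: [0.6357, -0.029, 0.0831]
tool_rot: [0.03, 0.708, 0.029, -0.705]
contact_force: [2.8, -3.4, 3.3]
gripper_width: 0.333
```

```bash
python3 st.py
```

```text
t 15.9 head -85.3 tcp [ 0.6357 -0.029   0.0831] F [ 2.8 -3.4  3.3] T [-0.662 -0.499  0.447] w 0.333 j6 1.326 v6 0.39 e6 0.187
```

Torque has reached 0.447, about 0.21 above the free run of 0.236, which is finger-tight. Let go and rise.

>>> play_rows:
  plan:
    - [0,0,0,0,-1]
    - [0,0,0,0,-1]
    - [0,0,0,0,-1]
    - [0,0,0,0,-1]
    - [-15,0,0,0,-1]
    - [-45,0,0,0,-1]
    - [-90,0,0,0,-1]
    - [-120,0,0,0,-1]

```text
time: 16.9
tool_pos: [0.635, -0.0289, 0.2066]
tool_rot: [0.03, 0.708, 0.029, -0.705]
contact_force: [0.6, -0.6, -1.0]
gripper_width: 1.0
```

>>> play_rows:
  plan:
    - [0,0,40,0,-1]
    - [0,0,80,0,-1]
    - [0,0,120,0,-1]
    - [0,0,120,0,-1]
    - [0,0,120,0,-1]

```text
time: 17.52
tool_pos: [0.5151, -0.0388, 0.2037]
tool_rot: [0.029, 0.707, 0.029, -0.706]
contact_force: [1.3, 0.3, 0.1]
gripper_width: 1.003
```

```bash
python3 st.py; python3 - <<'E'
from h import *
f=grab('wrist','wrist7');P=cloud(f);q=toS(P)
for n in('scene','top'):
    g=grab(n,n+'9');p=cloud(g);k=toS(p)
    m=(g['range_z']>0)&(p[...,2]>.12)&(p[...,2]<.16)&(np.hypot(k[...,0]-51,k[...,1])<22); print(n,'head top',np.percentile(p[m][:,2],[50,90]) if m.any() else '')
    b=(g['range_z']>0)&(abs(p[...,2]-.0875)<.004)&(abs(k[...,1])<26)&(k[...,0]<100)&(k[...,0]>-50); print('block x',np.percentile(k[b][:,0],[1,99]) if b.any() else '')
g=load('scene9'); u,v=np.round(proj(g,S(20,0,.09))).astype(int)
a=cv2.resize(g['img'][v-60:v+60,u-60:u+60],(400,400),interpolation=cv2.INTER_CUBIC)
t=cv2.resize(load('top9')['img'][135:265,220:350],(400,400),interpolation=cv2.INTER_CUBIC)
cv2.imwrite('pics/c9.png',np.hstack([a,t])[:,:,::-1])
E
```

```text
t 17.52 head -85.3 tcp [ 0.5151 -0.0388  0.2037] F [1.3 0.3 0.1] T [ 0.002 -0.035  0.002] w 1.003 j6 1.269 v6 0.0 e6 -0.001
scene head top [0.14119185 0.14473356]
block x [-28.05448094  96.33822381]
top head top 
block x [-30.68197311 -27.19582666]
```

View pics/c9.png

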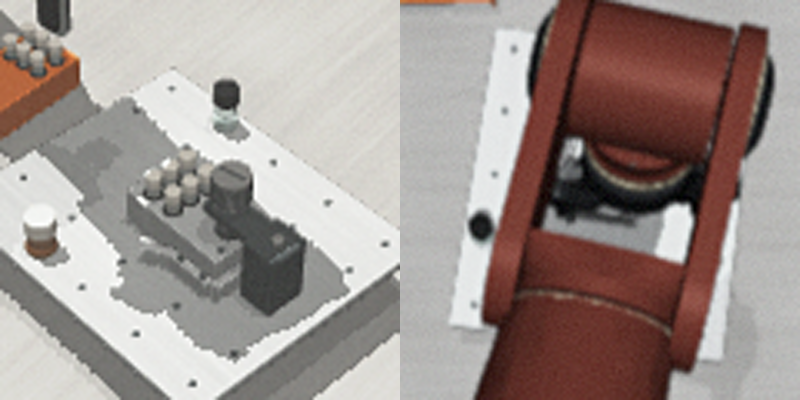

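The scene crop shows the head lowered over the block at (232,185), the block still between the rails, and vial and jar standing in place. For a final check I'll look at the stop gap from behind the clamp, since the camera now faces back.

>>> play_rows:
  plan:
    - [-30,0,-50,0,-1]
    - [-30,0,-100,0,-1]
    - [-30,0,-150,0,-1]
    - [-30,0,-165,0,-1]
    - [-30,0,-165,0,-1]
    - [-30,0,-165,0,-1]

```text
time: 18.42
tool_pos: [0.6785, -0.025, 0.2322]
tool_rot: [-0.029, -0.706, -0.029, 0.707]
contact_force: [-0.6, 0.4, -0.9]
gripper_width: 1.0
```

```bash
python3 - <<'E'
from h import *
f=grab('wrist','wrist8');P=cloud(f);q=toS(P)
u,v=np.round(proj(f,S(65,0,.08))).astype(int); print(u,v)
m=(f['range_z']>0)&(P[...,2]>.13)&(P[...,2]<.155)&(np.hypot(q[...,0]-51,q[...,1])<24)
if m.any(): print('head',np.percentile(P[m][:,2],[50,90]),cv2.minEnclosingCircle(q[m&(P[...,2]>.142)].astype(np.float32)))
for y in(-24,-20,20,24):
    z=(f['range_z']>0)&(abs(q[...,1]-y)<1.5)&(q[...,0]>50)&(q[...,0]<95)
    b=z&(abs(P[...,2]-.0875)<.003); s=z&(abs(P[...,2]-.0713)<.002); print(y,'block end',q[b][:,0].max() if b.any() else '','stop top',np.percentile(q[s][:,0],[2,98]) if s.any() else '')
v0=max(0,min(v-100,220));u0=max(0,min(u-130,300)); cv2.imwrite('pics/c10.png',cv2.resize(f['img'][v0:v0+200,u0:u0+260],(780,600))[:,:,::-1])
E
```

```text
285 220
head [0.14545455 0.14646018] ((50.9078369140625, 0.7275345325469971), 15.590662956237793)
-24 block end 68.15090545926572 stop top [67.69663538 76.64556037]
-20 block end 68.21966855732974 stop top [67.82768925 69.3318718 ]
20 block end 68.80880707846671 stop top [68.49427965 80.81982982]
24 block end 68.84736195898438 stop top [68.41132047 76.59164223]
```

View pics/c10.png

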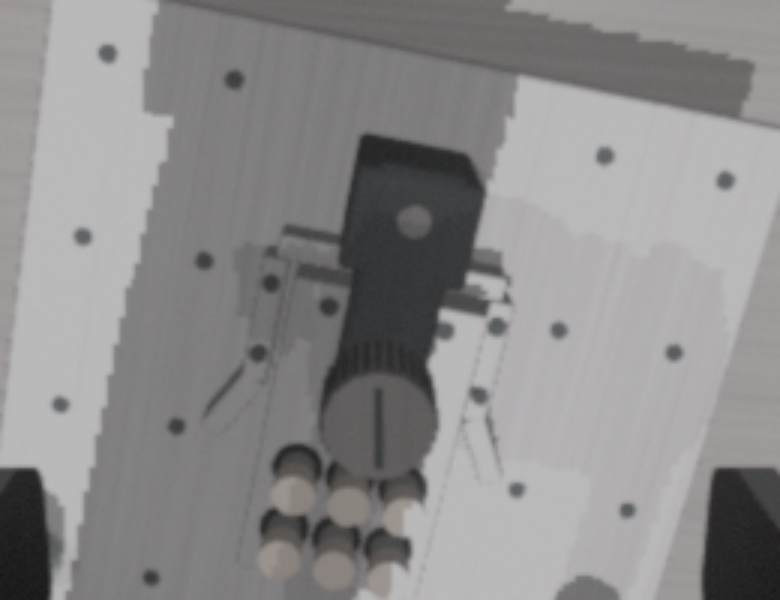

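The view from behind shows the block's end face at (320,280) flush with the stop on both sides. Block end reads 68.2/68.8 mm and stop front 67.7/68.5 mm, so there is no gap. The head is about 5.1 mm lower than at the start. Handing in.

```bash
python3 -c "
from h import *
print(manip.state()['time'],manip.job_done())"
```

```text
the job is handed in; nothing more can be done
18.475 None
```

I slid the block home between the rails, tightened the thumbscrew to finger-tight and let go, handing in at 18.5 s.

**Block:** Pushing on the stop raised the contact force to about 24 N with no further travel. Seen from behind afterwards, the bare end is against the stop on both sides, with no gap within the camera's accuracy.

**Thumbscrew:** I turned it about 2.9 rad clockwise. Torque ran free at about 0.24 N m and ended at 0.447 N m, about 0.21 above, inside the finger-tight range. The head sank about 5.1 mm, roughly what the turn should give. The gripper is open and clear. I did not touch the vial, jar or other bystanders; the vial and jar were seen in place.

**What disagreed:**
- **Fingertips:** Depth images put the real fingertips about 38 mm behind the reported TCP. The block was therefore held by its tube group (about 43 mm opening), not its 60 mm sides.
- **First try at the head:** For the same reason the fingers closed above the head without touching it. I lowered them 36 mm and gripped it properly.
- **Cameras:** They differed by 1–3 mm sideways, so I relied on the wrist view.

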